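Turn a wrongly stored file round in the file rack

ROBOT

A 6-joint arm with a two-finger parallel gripper is mounted at the origin on the work surface. World frame = base frame: x ahead of the robot, y to its left, z up, the work surface at z = 0. Lengths are in m, angles in rad, forces in N, time in s.
With the tool pointing down it reaches from about 0.425 to 0.95 m from the base axis. Payload 3.5 kg.
Tool frame: the origin (TCP) lies at the very end of the fingers, on their centre line; the grasp point (between the pads) lies 19 mm behind it; z points along the fingers, y is the line along which they close (so a half turn about z gives the same grasp; the last joint's range is limited). The gripper opens to 85 mm and grips with 20 to 120 N. Pads are 22 mm wide; open, the fingers measure 114 mm over their backs; the gripper's body (76 mm by 85 mm) begins 54 mm behind the grasp point. The pads swing forward as they close: fully open they stand 13 mm farther back than shut.
Start: joints at [-1.271, 0.286, 1.577, -0, 1.279, -0.15], TCP at [0.294, -0.608, 0.231] pointing down, gripper open.
Joint ranges: [-2.77, 2.77], [-0.9, 2.22], [0.21, 2.48], [-1.53, 4.67], [0.24, 2.81], [-2.84, 2.84]. Speed limits (rad/s): [2.79, 2.79, 3.14, 3.14, 3.14, 3.14].

INTERFACE

Orientations are given as a unit quaternion [x, y, z, w].
In Python, from plant import get_state, read_camera, sign_off, recognise gives the robot as it stands.
- The arm moves only by the tool arm_command, never from a script. Its argument "steps" is a list of rows, each an object with "translation": the shift along the tool's x, y, z scaled (see below), a list of three; "twist": the turn, a rotation vector about the tool's x, y, z scaled (see below), a list of three; "fingers": the opening, from -1 (shut) to 1 (fully open). In form: [{"translation": [x, y, z], "twist": [rx, ry, rz], "fingers": fingers}, ...]. A call has 1 to 5 rows; each row is the pose to reach, as a shift and turn from the pose commanded when the call began, along the tool's axes at that moment; what a row does not reach only later rows make up. The controller multiplies each number of a shift by 75 cm and each number of a turn by 60 degrees. A row lasts 1/8 s, in which the tool goes at most 62.5 mm and 10.7 degrees, less where a joint would pass 70% of its speed; a pose out of reach is approached as far as the arm can. A call with a number of a shift or a turn outside -1 to 1 is refused whole. A call with a gripper value outside its range is refused whole. The fingers move at their own pace and stop on an object; "grip_force" is the grip in N (left out, the last holds). Time passes only in rows, so rows that repeat a pose let the fingers close. It gives the time, the measured TCP pose, the force, the opening and the grip force at its end, in the units of the state.
- get_state(): the state, without advancing time (a new reading comes with each control period).
- read_camera(name): name is "scene" or "top" or "wrist"; returns a dict with "pixels" (480x640x3 uint8, red, green, blue), "K" (3x3 intrinsics, pixels), "k1" (the pictures are not rectified: a ray, as slopes to the right and down, at radius r is drawn at 1 + k1 r^2 times it, then the intrinsics apply), "R" (3x3) and "t" (3): a world point X has camera coordinates R X + t; the wrist camera has in their place "T_tool_cam" (4x4, takes a point from camera to tool coordinates, whose origin is the TCP and whose axes are the flange's). Camera axes: x right, y down, z forward; pixel columns grow to the right and rows downward; lengths in m; the calibration is good to about 2 mm. A picture is of the moment at which its call begins: read the wrist's pose just before it. There is no depth.
- sign_off(): hands the job in; it is judged then, once.
Trained networks look in a picture, given as the dict that the camera call returned (one of the last four; its "shot" number tells which), for a name from the list of things; names that differ only in an ending like _2 or _b are one class to them, and where a whole thing is asked for, a point or a joint stands for the part that bears it (a point fixed in the world has none). Each returns a list of dicts, best first, with "conf" (0 to 1); they miss things now and then, are a little off and sometimes report something else, mostly with a low value. They report only what shows in the picture. A call takes as long as a camera call.
- recognise(picture, query): "point" ([row, column] in pixels, amid what is visible of it).
The state is a dict: "time": time; "qpos": joint angles; "dq": joint speeds; "joint_efforts": joint torques, N m; "eef_pos": TCP position; "tcp_rot": TCP orientation; "contact_force": force on the tool from outside, world axes, zero at the start; "wrist_torque": the same for the moment, N m; "opening": opening from 0.0 (shut) to 1.0 (fully open); "finger_force": force on a finger pad.
Only numpy, scipy, OpenCV 4.12 (cv2) and the standard library are available. Lean on these libraries where they do the work, as an engineer would, in place of code of your own. Each camera call takes 0.05 s, during which the arm holds its last target. There are 200 camera calls.

TASK

One file in the wooden rack was put away handle first, so its bare blade sticks out. Draw it out by the blade, press it down into the spring clip by its ferrule and let go, then take it out again by its handle and slide it back blade first into its own bay, as far as the ferrule, lying level on the rack's floor, and let go. Leave the two other files in the rack and the glass jar beside the clip where they are.

Things in the scene. Friction and masses are not known exactly. Their poses are not given: they have to be found in the camera images.
- file: The file to turn round, 200 mm long, 0.2 kg, lying level handle-first in a bay. Origin: on its axis, middle of the round steel ferrule (24 mm diameter, 35 mm long), near the mass centre; x to the blade's tip, z normal to the flat. Blade x +17.5 to +97.5 mm, 22 mm wide (y), 6 mm thick (z); wooden flat-sided handle x -17.5 to -102.5 mm, 28 mm wide (y), 24 mm high (z).
- file_tip (a point): Tip of the blade, on the file's axis, 97.5 mm from the file's origin along its x.
- file_blade (a point): On the file's axis in the blade, 40 mm from the file's origin towards the tip: a good place to grip the blade, pinched across y from above. Axes as the file's.
- file_handle (a point): On the file's axis in the handle, 40 mm from the file's origin away from the tip: a good place to grip the handle, pinched across y from above. Axes as the file's.
- rack: Wooden rack fixed on the bench, 252 mm wide (y), 74 mm high: three covered bays, open only towards its -x (roughly the robot). Origin at bench level under the middle bay's mouth; x into the bays, z up. Floor top 30 mm, roof underside 66 mm above the bench. The floor reaches 50 mm out in front of the mouths, unroofed. Black tape roll on the roof (its top 93 mm above the bench).
- bay0 (a point): Middle of the mouth of the bay at the rack's +y side, 42 mm above the bench (12 mm above the floor: where the axis of a file lying in the bay runs). x points into the bay, y across it, z up. Each bay is 56 mm wide, 36 mm high and 110 mm deep; they lie 84 mm apart.
- bay1 (a point): The same point of the middle bay.
- bay2 (a point): The same point of the bay at the rack's -y side.
- clip: Steel spring clip fixed on the bench, open upwards: foot 70 x 90 x 10 mm, two sprung jaws 20 mm long (x), 80 mm high overall. Origin at bench level in its middle; x along the axis of a tool held in it, either way round; z up. Below flared guides, lips 18 mm apart at 59 mm height spread when the ferrule is pressed straight down (4 to 8 N) and then hold it; lifting out takes as much.
- clip_seat (a point): In the clip's middle, 50 mm above the bench: where the file's origin lies when the ferrule is fully pressed in. Axes as the clip's.
- neighbour_a: Another file in the rack, put away properly: blade hidden in a bay, wooden handle (28 x 24 mm) sticking out. Same origin, axes and size as the file, but the blade is round. To be left alone.
- neighbour_b: The third file in the rack, like neighbour_a but with a square blade. To be left alone.
- jar: Glass jar with a steel lid, 60 mm diameter, 85 mm high, standing about 130 mm from the clip, on its far side. Origin at the centre of its underside. To be left standing.

How it is judged:
By the outcome, as a careful person would: the job done as asked, in the order asked, and still so for the second after the job is handed in, with the robot touching nothing.
It also fails if it takes over 69 s, if anything falls off the work surface, if the arm or the gripper's body presses on something with over 40 N, if the wrist force passes 120 N, or if a joint passes its speed limit or range.

## Working session

There is one attempt and no reset: what is moved stays moved. The work goes in short steps, Python scripts to look and compute and a tool call to move; the robot and the scene stay as the last step left them, time stands still between calls to the robot, and variables do not carry over. Pictures are saved under pics/ and viewed, at most 10 in all, crops included, and the job is handed in when it is done.

Besides the shell and the picture viewer there is one more tool, called as name(argument=value, ...) on one line, values as JSON. arm_command: Moves the arm, as the interface text tells. Shifts and turns lie within -1 to 1; 1 stands for 75 cm of shift or 60 degrees of turn. Its arguments: {"type":"object","properties":{"steps":{"type":"array"},"grip_force":{"type":"number"}},"required":["steps"]}

```bash
ls; mkdir -p pics
python3 - <<'E'
from plant import *
import cv2
s=get_state();print(s)
for n in("scene","top"):
    p=read_camera(n);cv2.imwrite(f"pics/{n}0.png",p["pixels"][:,:,::-1]);print(n,p["K"],p["k1"],p["R"],p["t"])
    for q in["file","file_blade","file_tip","rack","clip","neighbour_a","jar","bay0"]:
        print(q,[(x["point"],round(x["conf"],2)) for x in recognise(p,q)][:4])
E
```

```text
pics
{'time': 0.0, 'qpos': array([-1.27099453e+00,  2.87185805e-01,  1.57818601e+00,  1.66686340e-05,
        1.27860392e+00, -1.50016218e-01]), 'dq': array([ 0.00022975, -0.00103718, -0.00127683,  0.00051984,  0.00067741,
        0.00105799]), 'joint_efforts': array([-8.85745994e-04, -4.05984485e+01, -2.92624640e+01, -1.83738643e-04,
        5.86231487e-03, -3.80267466e-06]), 'eef_pos': array([ 0.29331399, -0.60720631,  0.22992888]), 'tcp_rot': array([ 9.74814250e-01,  2.23015152e-01, -8.11982827e-05, -1.18879372e-03]), 'contact_force': array([-0.48843377,  0.903436  ,  0.74165843]), 'wrist_torque': array([-0.00261689, -0.01470485, -0.01692435]), 'finger_force': 0.0, 'opening': 1.0002598022622238}
scene [[448.83298752   0.         315.89852517]
 [  0.         448.83298752 245.84113916]
 [  0.           0.           1.        ]] 0.025239197404732187 [[-0.12530571  0.99209122  0.00731378]
 [ 0.83462364  0.10939663 -0.53984791]
 [-0.53637847 -0.06154177 -0.8417308 ]] [ 0.08004488 -0.47639253  1.33374327]
file [([235.8, 427.7], 0.57)]
file_blade [([237.5, 424.7], 0.57), ([281.0, 434.5], 0.17)]
file_tip [([234.2, 428.2], 0.76)]
rack [([282.2, 432.9], 0.76)]
clip [([245.1, 219.5], 0.94)]
neighbour_a [([282.5, 432.5], 0.72), ([229.4, 463.0], 0.65), ([229.3, 385.7], 0.6)]
jar [([286.4, 192.0], 0.68)]
bay0 [([280.5, 434.2], 0.85)]
top [[463.00438164   0.         322.22394486]
 [  0.         463.00438164 246.97530163]
 [  0.           0.           1.        ]] 0.03162428890947934 [[-0.01450792 -0.99978585 -0.01475712]
 [-0.98253532  0.01699266 -0.18529864]
 [ 0.18550973  0.0118111  -0.98257144]] [-0.00941737  0.58444294  0.77110599]
file [([273.8, 183.1], 0.7)]
file_blade []
file_tip [([273.2, 184.4], 0.8)]
rack []
clip [([240.6, 431.5], 0.6)]
neighbour_a [([268.0, 231.6], 0.87), ([283.1, 139.6], 0.82)]
jar [([170.2, 441.5], 0.62)]
bay0 [([225.2, 175.0], 0.73)]
```

Run:
```python
import cv2
t=cv2.imread("pics/top0.png");s=cv2.imread("pics/scene0.png")
a=cv2.resize(t[130:330,90:290],(600,600),interpolation=cv2.INTER_CUBIC)
cv2.imwrite("pics/tA.png",a)
b=cv2.resize(s[180:330,340:540],(800,600),interpolation=cv2.INTER_CUBIC)
cv2.imwrite("pics/sA.png",b)
c=[cv2.resize(t[140:290,370:520],(400,400),interpolation=cv2.INTER_CUBIC),cv2.resize(s[190:310,150:270],(400,400),interpolation=cv2.INTER_CUBIC)]
cv2.imwrite("pics/cA.png",cv2.hconcat(c))
```

```text
(no output)
```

View pics/tA.png

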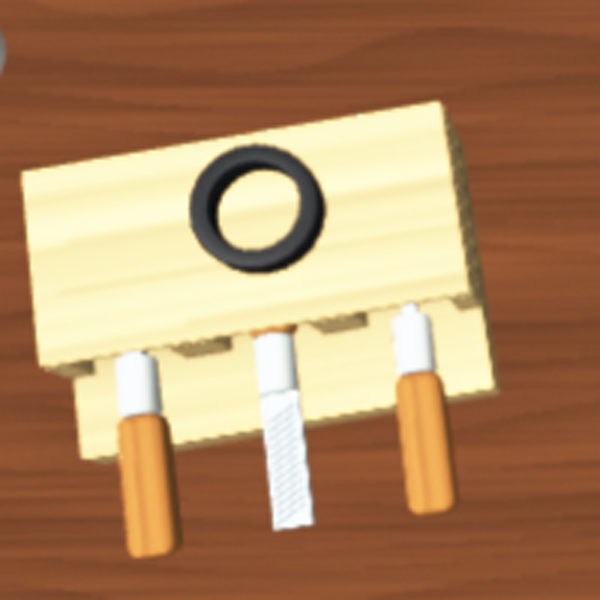

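View pics/sA.png

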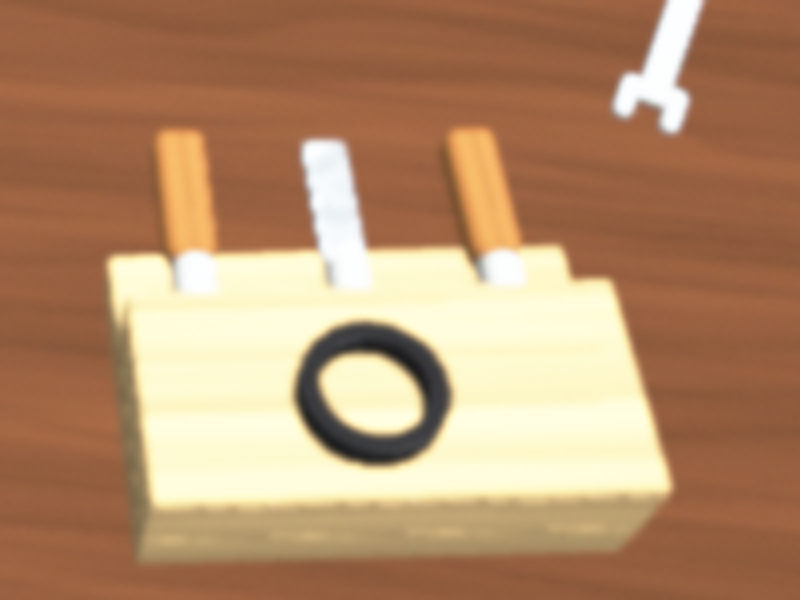

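View pics/cA.png

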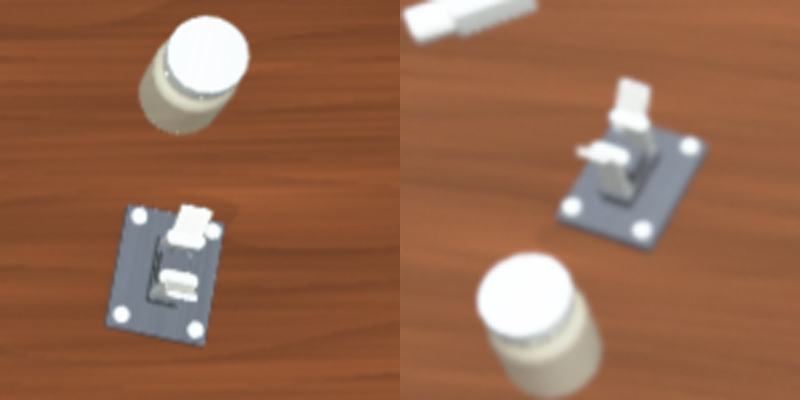

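The misplaced file is in the middle bay: blade tip at crop (293,527), ferrule and blade join at (280,391) in the top view. The clip's jaws are separated along image vertical, so the clip's axis runs roughly along world y, with the jar on its far (+x) side.

```bash
cat > h.py <<'E'
import numpy as np, cv2
from scipy.spatial.transform import Rotation as Ro
from plant import *
def ray(p,uv):
    "world origin, direction for pixel (col,row)"
    s=(np.array(uv,float)-[p["K"][0,2],p["K"][1,2]])/[p["K"][0,0],p["K"][1,1]]
    u=s.copy()
    for _ in range(20): u=s/(1+p["k1"]*(u@u))
    d=p["R"].T@np.r_[u,1]; return -p["R"].T@p["t"],d
def atz(p,uv,z):
    o,d=ray(p,uv); return o+d*(z-o[2])/d[2]
def tri(a,ua,b,ub):
    o1,d1=ray(a,ua);o2,d2=ray(b,ub)
    k=np.linalg.lstsq(np.c_[d1,-d2],o2-o1,rcond=None)[0]
    x,y=o1+k[0]*d1,o2+k[1]*d2
    return (x+y)/2,np.linalg.norm(x-y)
def wrist(s,p):
    "fill R,t of a wrist picture from the state taken just before"
    T=np.eye(4);T[:3,:3]=Ro.from_quat(s["tcp_rot"]).as_matrix();T[:3,3]=s["eef_pos"]
    C=np.linalg.inv(T@p["T_tool_cam"]);p["R"],p["t"]=C[:3,:3],C[:3,3];return p
E
python3 - <<'E'
from h import *
np.set_printoptions(precision=4,suppress=True)
T=read_camera("top");S=read_camera("scene")
t=lambda x,y:(90+(x-1)/3,130+(y-1)/3)
s=lambda x,y:(340+(x-1.5)/4,180+(y-1.5)/4)
ct=lambda x,y:(370+(x-.8)/2.667,140+(y-.8)/2.667)
cs=lambda x,y:(150+(x-1.2)/3.333,190+(y-1.2)/3.333)
P={"roofFL":(t(22,172),s(672,490)),"roofFR":(t(440,101),s(152,505)),"roofNL":(t(40,367),s(612,283)),"roofNR":(t(470,297),s(130,312)),
"floorL":(t(80,460),s(563,247)),"floorR":(t(495,390),s(110,260)),
"tip":(t(293,527),s(324,142)),"ferr":(t(280,391),s(343,262)),
"nbLend":(t(150,556),s(470,130)),"nbRend":(t(431,511),s(180,132)),
"boltA":(ct(121,314),cs(290,146)),"boltB":(ct(139,216),cs(242,230)),"boltC":(ct(212,231),cs(171,207)),
"jawFar":(ct(188,228),cs(213,150)),"jawNear":(ct(178,285),cs(228,118)),"lid":(ct(206,55),cs(125,297))}
for k,(a,b) in P.items(): print(k,*tri(T,a,S,b))
print("boltD",atz(T,ct(195,330),.012))
for q in[(127,205),(222,224),(205,346),(107,325)]:print("foot",atz(T,ct(*q),.01))
for k,z in dict(roofFL=.074,roofFR=.074,roofNL=.074,roofNR=.074,floorL=.03,floorR=.03,tip=.045,ferr=.045).items():print(k,atz(T,P[k][0],z),atz(S,P[k][1],z))
E
```

```text
roofFL [0.6974 0.3826 0.0707] 0.00026779080540640217
roofFR [0.7381 0.1335 0.0704] 0.0018510435979033442
roofNL [0.5791 0.3645 0.0692] 0.00015260967566573276
roofNR [0.6202 0.1172 0.0541] 0.0004951545071156963
floorL [0.5293 0.3565 0.0268] 0.0008052440509889043
floorR [0.5685 0.1065 0.0231] 0.000419511512889475
tip [0.4856 0.2212 0.0428] 0.0008518125536963008
ferr [0.5668 0.2316 0.0438] 0.0015355464866353083
nbLend [0.4699 0.3024 0.0475] 0.0007787614751463682
nbRend [0.4931 0.139  0.048 ] 0.0007527581099938459
boltA [ 0.5696 -0.1913  0.0119] 0.0012877620982843206
boltB [ 0.6397 -0.2078  0.0118] 0.0016675913329342656
boltC [ 0.628  -0.2589  0.0113] 0.0022836043252057315
jawFar [ 0.6164 -0.2249  0.0697] 0.0031037904815682973
jawNear [ 0.5815 -0.2228  0.0557] 0.003546477977608544
lid [ 0.7325 -0.244   0.0799] 0.002152696858896461
boltD [ 0.5574 -0.2412  0.012 ]
foot [ 0.6482 -0.1993  0.01  ]
foot [ 0.6331 -0.2654  0.01  ]
foot [ 0.5463 -0.2479  0.01  ]
foot [ 0.5622 -0.1809  0.01  ]
roofFL [0.6963 0.3811 0.074 ] [0.6992 0.3811 0.074 ]
roofFR [0.7367 0.1337 0.074 ] [0.74   0.1322 0.074 ]
roofNL [0.5783 0.362  0.074 ] [0.5824 0.3627 0.074 ]
roofNR [0.6156 0.1139 0.074 ] [0.6326 0.1154 0.074 ]
floorL [0.5289 0.3555 0.03  ] [0.5318 0.3549 0.03  ]
floorR [0.5674 0.1056 0.03  ] [0.5731 0.1059 0.03  ]
tip [0.4854 0.2209 0.045 ] [0.4874 0.2203 0.045 ]
ferr [0.5665 0.232  0.045 ] [0.5678 0.2306 0.045 ]
```

```bash
cat >> h.py <<'E'
def go(x,y,z,yaw):
    "numbers for arm_command: TCP to x,y,z, tool down, tool y at yaw (deg); and rows needed"
    s=get_state();R0=Ro.from_quat(s["tcp_rot"]);a=np.radians(yaw)
    ys=np.array([np.cos(a),np.sin(a),0]);zs=np.array([0,0,-1.]);Rt=Ro.from_matrix(np.c_[np.cross(ys,zs),ys,zs])
    d=R0.inv().apply(np.array([x,y,z])-s["eef_pos"]);w=(R0.inv()*Rt).as_rotvec(degrees=True)
    print("tr",np.round(d/.75,4),"tw",np.round(w/60,4),"rows",round(np.linalg.norm(d)/.0625,1),round(np.linalg.norm(w)/10.7,1),"q",np.round(s["qpos"],2))
E
python3 - <<'E'
from h import *
go(.55,-.24,.30,-70)
p=read_camera("wrist");print(np.round(p["T_tool_cam"],3),p["K"][0])
E
```

```text
tr [ 0.5212 -0.293  -0.0916] tw [0.     0.     0.0962] rows 7.3 0.5 q [-1.27  0.29  1.58 -0.    1.28 -0.15]
[[ 0.001 -0.959 -0.284  0.072]
 [ 1.     0.     0.002 -0.001]
 [-0.002 -0.284  0.959 -0.143]
 [ 0.     0.     0.     1.   ]] [419.21494441   0.         316.73561999]
```

arm_command(steps=[{"translation": [0.0712,-0.04,-0.0916],"twist": [0,0,0.0962],"fingers": 0.2},{"translation": [0.15,-0.08,-0.0916],"twist": [0,0,0.0962],"fingers": 0.2},{"translation": [0.22,-0.12,-0.0916],"twist": [0,0,0.0962],"fingers": 0.2},{"translation": [0.29,-0.16,-0.0916],"twist": [0,0,0.0962],"fingers": 0.2},{"translation": [0.36,-0.2,-0.0916],"twist": [0,0,0.0962],"fingers": 0.2}])

```text
time: 1.68
eef_pos: [0.4613, -0.3698, 0.3005]
tcp_rot: [0.985, 0.173, 0.0, 0.0]
contact_force: [1.0, -0.9, -0.0]
opening: 0.6
finger_force: 0.0
```

Run:
```python
from h import *
go(.57,-.24,.30,-70)
```

```text
tr [ 0.1953 -0.1131  0.0006] tw [ 0.001  -0.0005 -0.0003] rows 2.7 0.0 q [-0.85  0.06  1.71  0.    1.37  0.37]
```

arm_command(steps=[{"translation": [0.065,-0.038,0],"twist": [0,0,0],"fingers": 0.2},{"translation": [0.13,-0.076,0],"twist": [0,0,0],"fingers": 0.2},{"translation": [0.195,-0.113,0],"twist": [0,0,0],"fingers": 0.2},{"translation": [0.195,-0.113,0],"twist": [0,0,0],"fingers": 0.2}])

```text
time: 2.17
eef_pos: [0.5706, -0.2386, 0.2999]
tcp_rot: [0.984, 0.176, 0.0, -0.0]
contact_force: [0.1, -0.2, -0.3]
opening: 0.601
finger_force: 0.0
```

Run:
```python
from h import *
s=get_state();p=wrist(s,read_camera("wrist"))
import pickle;pickle.dump(p,open("wc.pkl","wb"))
cv2.imwrite("pics/wc.png",p["pixels"][:,:,::-1])
print(s["eef_pos"]);go(.45,.1,.30,-82.4)
```

```text
[ 0.57061055 -0.23855347  0.29989297]
tr [ 6.900e-03 -4.808e-01 -2.000e-04] tw [1.000e-04 3.000e-04 2.099e-01] rows 5.8 1.2 q [-0.56  0.12  1.65 -0.    1.38  0.66]
```

View pics/wc.png

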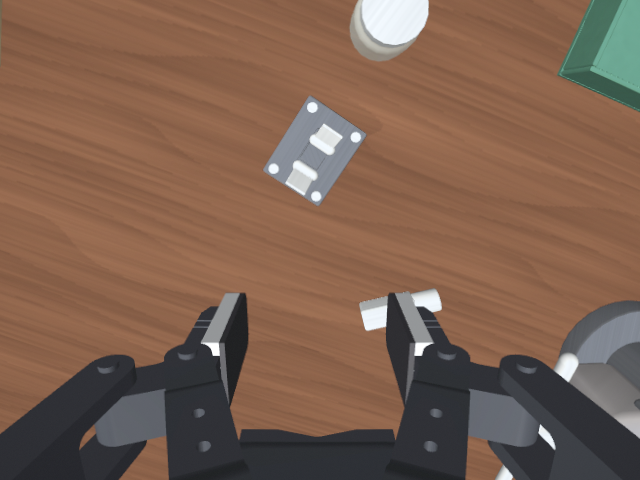

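The clip shows at about (315,152): bolts at (312,107), (356,137), (274,169), (316,197); lips at (322,144) and (305,170). The jar is at (390,20).

Run:
```python
from h import *
import pickle;p=pickle.load(open("wc.pkl","rb"));np.set_printoptions(precision=4,suppress=True)
B=np.array([atz(p,u,.012) for u in[(312,107),(356,137),(316.5,197),(274,169)]])
F=np.array([atz(p,u,.010) for u in[(311,96),(367,135),(319,206),(264,170)]])
print(B.mean(0),F.mean(0));
for X in(B,F):
    for a,b in((3,0),(2,1)):d=X[b]-X[a];print(np.degrees(np.arctan2(d[1],d[0])),np.linalg.norm(d))
    for a,b in((0,1),(3,2)):d=X[b]-X[a];print(np.degrees(np.arctan2(d[1],d[0])),np.linalg.norm(d))
for q in [((322,144),(305,170)),((328,132),(300,183))]:
    for z in(.055,.06,.075,.08):
        a,b=[atz(p,u,z) for u in q];print(z,(a+b)/2,np.degrees(np.arctan2(*(a-b)[1::-1])),np.linalg.norm(a-b))
g=cv2.cvtColor(p["pixels"],cv2.COLOR_RGB2GRAY)
```

```text
[ 0.5988 -0.2254  0.012 ] [ 0.5993 -0.2259  0.01  ]
-12.276613252424221 0.07273537279774248
-12.572766307754348 0.07321064306878344
-102.9849743104393 0.05292012883221049
-103.50717040490069 0.052549791069621356
-13.402705856097137 0.08784541069693128
-13.055607187520295 0.08794251373399907
-103.38049398147577 0.06788342037774048
-103.46063537153866 0.06841620401887435
0.055 [ 0.599  -0.2245  0.055 ] -13.135825343625962 0.028360396553508437
0.06 [ 0.5995 -0.2244  0.06  ] -13.135825343625992 0.027995274705331374
0.075 [ 0.601  -0.2239  0.075 ] -13.13582534362603 0.02689990916080017
0.08 [ 0.6015 -0.2238  0.08  ] -13.135825343626008 0.026534787312623216
0.055 [ 0.5984 -0.2251  0.055 ] -8.694217337187146 0.05312442280214298
0.06 [ 0.5989 -0.2249  0.06  ] -8.694217337187151 0.05244048005824448
0.075 [ 0.6005 -0.2245  0.075 ] -8.69421733718715 0.05038865182654876
0.08 [ 0.601  -0.2243  0.08  ] -8.694217337187123 0.04970470908265025
```

arm_command(steps=[{"translation": [0.0,-0.08,0],"twist": [0,0,0.05],"fingers": 0.2},{"translation": [0,-0.16,0],"twist": [0,0,0.1],"fingers": 0.2},{"translation": [0,-0.24,0],"twist": [0,0,0.15],"fingers": 0.2},{"translation": [0,-0.32,0],"twist": [0,0,0.2],"fingers": 0.2},{"translation": [0,-0.4,0],"twist": [0,0,0.21],"fingers": 0.2}])

```text
time: 2.85
eef_pos: [0.4652, 0.0404, 0.3001]
tcp_rot: [0.998, 0.063, 0.0, 0.0]
contact_force: [0.2, 1.2, 0.4]
opening: 0.599
finger_force: 0.0
```

Run:
```python
from h import *
go(.43,.213,.20,-82.4)
```

```text
tr [-0.0178 -0.2343  0.1334] tw [ 0.0004 -0.0007 -0.0065] rows 3.2 0.0 q [-0.13 -0.24  1.99 -0.    1.39  1.31]
```

arm_command(steps=[{"translation": [-0.006,-0.08,0.045],"twist": [0,0,0],"fingers": 0.0},{"translation": [-0.012,-0.16,0.09],"twist": [0,0,0],"fingers": 0.0},{"translation": [-0.018,-0.234,0.133],"twist": [0,0,-0.006],"fingers": 0.0},{"translation": [-0.018,-0.234,0.133],"twist": [0,0,-0.006],"fingers": 0.0}])

```text
time: 3.35
eef_pos: [0.4282, 0.2132, 0.1977]
tcp_rot: [0.998, 0.069, -0.002, 0.0]
contact_force: [-0.3, 0.1, -0.1]
opening: 0.503
finger_force: 0.0
```

Run:
```python
from h import *
s=get_state();p=wrist(s,read_camera("wrist"))
import pickle;pickle.dump(p,open("wr.pkl","wb"))
cv2.imwrite("pics/wr.png",p["pixels"][:,:,::-1])
print(s["eef_pos"])
```

```text
[0.42817014 0.21319887 0.19766506]
```

View pics/wr.png

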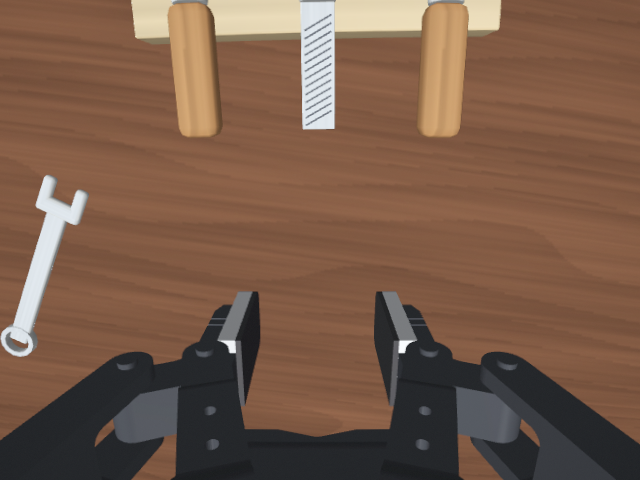

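The blade's tip shows at (302–335,129), its ferrule end at (301–335,2), and the floor's front edge from (135,38) to (500,28). The neighbours' handles are either side at (195,70) and (443,70).

Run:
```python
from h import *
import pickle;p=pickle.load(open("wr.pkl","rb"));np.set_printoptions(precision=4,suppress=True)
T=read_camera("top")
f=lambda u,z:atz(p,u,z)
for z in(.042,.045):
  a=(f((302,129),z)+f((335,129),z))/2;b=(f((301,2),z)+f((335,2),z))/2;d=b-a
  print(z,a,b,np.linalg.norm(d),np.degrees(np.arctan2(d[1],d[0])),np.linalg.norm(f((302,129),z)-f((335,129),z)))
print("tri tip",tri(p,(318.5,129),T,(90+292/3,130+526/3)))
L,Rr=f((135,38),.03),f((500,28),.03);print("edge",L,Rr,(L+Rr)/2,np.linalg.norm(L-Rr),np.degrees(np.arctan2(*(L-Rr)[1::-1])))
for u in[(199,136),(440,136)]:print(f(u,.042))
go(.532,.2269,.12,-82.2)
```

```text
0.042 [0.4871 0.2202 0.042 ] [0.5669 0.2317 0.042 ] 0.08059705790449552 8.196468196266686 0.022898552653442768
0.045 [0.4872 0.2203 0.045 ] [0.5662 0.2317 0.045 ] 0.07978780830953615 8.196468196266661 0.022668635520711824
tri tip (array([0.4863, 0.2206, 0.045 ]), np.float64(0.0019477766106904262))
edge [0.5309 0.3543 0.03  ] [0.572  0.1058 0.03  ] [0.5515 0.2301 0.03  ] 0.2519319271697436 99.40160643144768
[0.4712 0.3024 0.042 ]
[0.4944 0.1353 0.042 ]
tr [ 0.1379 -0.0009  0.1055] tw [0.0007 0.0017 0.0002] rows 2.1 0.0 q [ 0.25 -0.12  2.07 -0.    1.19  1.68]
```

arm_command(steps=[{"translation": [0.07,0,0.0],"twist": [0,0,0],"fingers": 0.0},{"translation": [0.141,-0.0005,0.04],"twist": [0.0007,0.0017,0],"fingers": 0.0},{"translation": [0.141,-0.0005,0.11],"twist": [0.0007,0.0017,0],"fingers": 0.0},{"translation": [0.141,-0.0005,0.15],"twist": [0.0007,0.0017,0],"fingers": 0.0},{"translation": [0.141,-0.0005,0.15],"twist": [0.0007,0.0017,0],"fingers": 0.0}])

```text
time: 4.08
eef_pos: [0.5346, 0.2246, 0.0859]
tcp_rot: [0.998, 0.066, -0.001, 0.0]
contact_force: [-0.2, 0.9, 0.9]
opening: 0.502
finger_force: 0.0
```

Run:
```python
from h import *
s=get_state();p=wrist(s,read_camera("wrist"));cv2.imwrite("pics/w2.png",p["pixels"][:,:,::-1])
print(s["eef_pos"]);go(.5343,.2271,.0225,-81.8)
```

```text
[0.53459139 0.22461096 0.08589153]
tr [-0.0021 -0.0026  0.0876] tw [-0.0003 -0.0017 -0.0096] rows 1.1 0.1 q [0.22 0.24 1.91 0.   0.98 1.66]
```

View pics/w2.png

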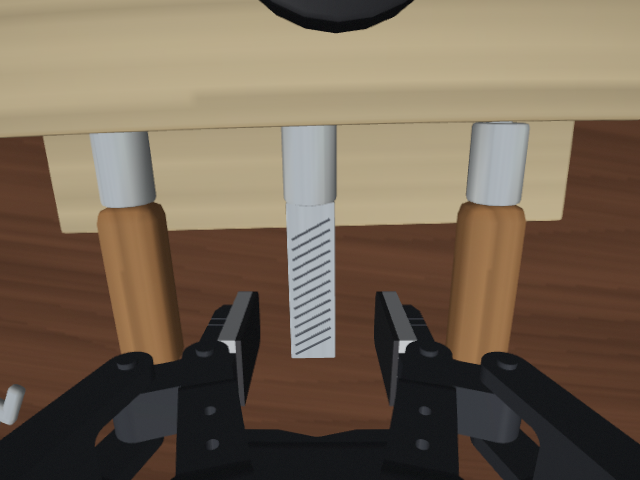

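The fingers straddle the blade squarely (blade at columns 287–335), well clear of both neighbours. Descending and gripping.

arm_command(steps=[{"translation": [-0.002,-0.0026,0.044],"twist": [0,-0.0017,-0.0096],"fingers": 0.0},{"translation": [-0.002,-0.0026,0.0876],"twist": [0,-0.0017,-0.0096],"fingers": 0.0},{"translation": [-0.002,-0.0026,0.0876],"twist": [0,-0.0017,-0.0096],"fingers": 0.0}], grip_force=100)

```text
time: 4.5
eef_pos: [0.5334, 0.2281, 0.0223]
tcp_rot: [0.997, 0.072, -0.001, -0.0]
contact_force: [-0.7, 0.1, 1.6]
opening: 0.502
finger_force: 0.0
```

arm_command(steps=[{"translation": [0,0,0],"twist": [0,0,0],"fingers": -1},{"translation": [0,0,0],"twist": [0,0,0],"fingers": -1},{"translation": [0,0,0],"twist": [0,0,0],"fingers": -1},{"translation": [0,0,0],"twist": [0,0,0],"fingers": -1}])

```text
time: 5.0
eef_pos: [0.5354, 0.2292, 0.0241]
tcp_rot: [0.997, 0.073, 0.003, -0.001]
contact_force: [0.4, -1.0, 7.0]
opening: 0.227
finger_force: 98.0
```

arm_command(steps=[{"translation": [0,0,-0.004],"twist": [0,0,0],"fingers": -1},{"translation": [-0.02,0,-0.005],"twist": [0,0,0],"fingers": -1},{"translation": [-0.06,0,-0.005],"twist": [0,0,0],"fingers": -1},{"translation": [-0.11,0,-0.005],"twist": [0,0,0],"fingers": -1},{"translation": [-0.16,0,-0.005],"twist": [0,0,0],"fingers": -1}])

```text
time: 5.62
eef_pos: [0.4115, 0.211, 0.0246]
tcp_rot: [0.997, 0.073, -0.001, -0.0]
contact_force: [0.7, -0.7, -0.9]
opening: 0.231
finger_force: 97.9
```

Run:
```python
from h import *
s=get_state();p=wrist(s,read_camera("wrist"));cv2.imwrite("pics/w3.png",p["pixels"][:,:,::-1])
print(s["eef_pos"],s["qpos"],s["opening"],s["contact_force"],[(x["point"],x["conf"]) for q in("file_tip","file_handle","file") for x in recognise(p,q)])
```

```text
[0.41147395 0.21099454 0.02463966] [2.53349857e-01 1.09614475e-01 2.21462533e+00 1.22864584e-03
 8.20119717e-01 1.67778391e+00] 0.2307358186165389 [ 0.69655543 -0.65045526 -0.911235  ] [([177.0, 320.1], 0.69), ([179.1, 317.6], 0.66), ([175.4, 319.3], 0.7), ([60.6, 598.2], 0.23)]
```

View pics/w3.png

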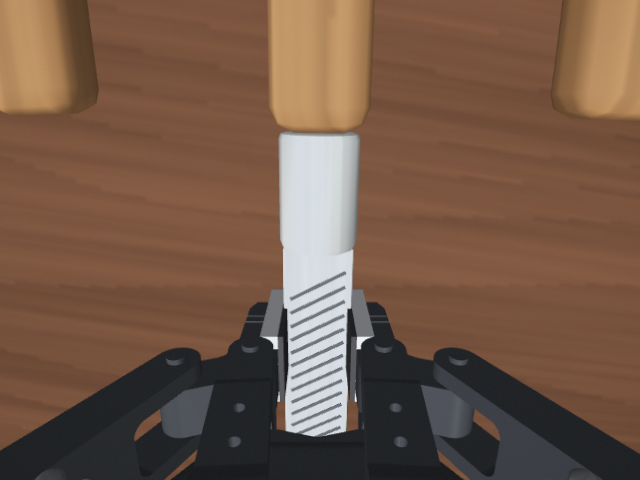

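The file is held by the blade and drawn out: ferrule from row 132 to 250, centred near column 319. I'll work out its offset and pitch in the tool frame.

Run:
```python
from h import *
np.set_printoptions(precision=4,suppress=True)
p=read_camera("wrist");C=np.linalg.inv(p["T_tool_cam"]);p["R"],p["t"]=C[:3,:3],C[:3,3]
for z in(-.013,-.016,-.019,-.022,-.025,-.028):
    w=lambda a,b,z=z:np.linalg.norm(atz(p,a,z)-atz(p,b,z))
    # silhouettes at axis height; ends centre
    print(z,"ferr w near/far",w((280,240),(356,240)),w((279,140),(359,140)),"blade w",w((285,262),(353,262)),"handle w",w((268.5,100),(371,100)), "ends",atz(p,(318.5,248),z)[:2],atz(p,(319.5,131),z)[:2])
```

```text
-0.013 ferr w near/far 0.024759580635711913 0.024400174444219467 blade w 0.022507326949743316 handle w 0.030540630349810152 ends [0.0287 0.0001] [0.066  0.0003]
-0.016 ferr w near/far 0.024190112238275333 0.023838972360777033 blade w 0.021989660209048828 handle w 0.029838198265927273 ends [0.0297 0.    ] [0.0662 0.0003]
-0.019 ferr w near/far 0.023620643840838753 0.023277770277334586 blade w 0.02147199346835433 handle w 0.02913576618204439 ends [0.0307 0.    ] [0.0663 0.0003]
-0.022 ferr w near/far 0.023051175443402173 0.02271656819389215 blade w 0.020954326727659837 handle w 0.028433334098161504 ends [0.0317 0.    ] [0.0664 0.0002]
-0.025 ferr w near/far 0.022481707045965596 0.022155366110449704 blade w 0.02043665998696535 handle w 0.027730902014278625 ends [ 0.0327 -0.    ] [0.0666 0.0002]
-0.028 ferr w near/far 0.021912238648529012 0.02159416402700726 blade w 0.01991899324627085 handle w 0.027028469930395746 ends [ 0.0337 -0.    ] [0.0667 0.0002]
```

arm_command(steps=[{"translation": [0,0,-0.07],"twist": [0,0,0],"fingers": -1},{"translation": [0,0,-0.14],"twist": [0,0,0],"fingers": -1},{"translation": [0,0,-0.2],"twist": [0,0,0],"fingers": -1},{"translation": [0,0,-0.2],"twist": [0,0,0],"fingers": -1}])

```text
time: 6.38
eef_pos: [0.4179, 0.2122, 0.1803]
tcp_rot: [0.997, 0.073, 0.004, -0.001]
contact_force: [0.3, -0.4, -2.3]
opening: 0.224
finger_force: 98.2
```

Run:
```python
from h import *
s=get_state();print(s["eef_pos"]);go(.5,-.05,.17,-47);go(.5879,-.2732,.17,-13)
```

```text
[0.41789773 0.21216578 0.18025262]
tr [0.0576 0.3617 0.0136] tw [ 0.001  -0.0089 -0.5779] rows 4.4 3.2 q [ 0.25 -0.14  2.12  0.    1.15  1.68]
tr [0.1304 0.6732 0.0137] tw [ 0.0037 -0.0086 -1.1446] rows 8.2 6.4 q [ 0.25 -0.14  2.12  0.    1.15  1.68]
```

arm_command(steps=[{"translation": [0.012,0.072,0.003],"twist": [0,0,-0.11],"fingers": -1},{"translation": [0.024,0.144,0.006],"twist": [0,0,-0.23],"fingers": -1},{"translation": [0.036,0.216,0.009],"twist": [0,0,-0.35],"fingers": -1},{"translation": [0.048,0.288,0.012],"twist": [0,-0.004,-0.46],"fingers": -1},{"translation": [0.058,0.36,0.0136],"twist": [0,-0.0089,-0.578],"fingers": -1}])

```text
time: 7.0
eef_pos: [0.4961, -0.0511, 0.1628]
tcp_rot: [0.93, 0.368, -0.006, -0.001]
contact_force: [-0.2, 0.3, -1.9]
opening: 0.223
finger_force: 98.3
```

Run:
```python
from h import *
go(.5879,-.2732,.15,-13)
```

```text
tr [-0.1135  0.2997  0.0162] tw [-0.0094  0.0077 -0.563 ] rows 3.9 3.2 q [-0.3  -0.03  2.06 -0.01  1.13  0.52]
```

arm_command(steps=[{"translation": [-0.026,0.07,0],"twist": [0,0,-0.14],"fingers": -1},{"translation": [-0.054,0.145,0.006],"twist": [0,0,-0.28],"fingers": -1},{"translation": [-0.084,0.22,0.01],"twist": [-0.004,0.003,-0.42],"fingers": -1},{"translation": [-0.1135,0.2997,0.0162],"twist": [-0.009,0.0077,-0.563],"fingers": -1},{"translation": [-0.1135,0.2997,0.0162],"twist": [-0.009,0.0077,-0.563],"fingers": -1}])

```text
time: 7.62
eef_pos: [0.5873, -0.2757, 0.149]
tcp_rot: [0.785, 0.619, 0.0, -0.0]
contact_force: [-0.5, 0.6, -1.9]
opening: 0.221
finger_force: 98.4
```

Run:
```python
from h import *
go(.5879,-.2732,.095,-13)
s=get_state();p=wrist(s,read_camera("wrist"));S=read_camera("scene")
print(s["eef_pos"])
c=cv2.resize(S["pixels"][150:330,120:300,::-1],(450,450),interpolation=cv2.INTER_CUBIC)
cv2.imwrite("pics/w4.png",cv2.hconcat([c,cv2.resize(p["pixels"][:300,150:490,::-1],(340,300))[:, :340].copy() if 0 else cv2.copyMakeBorder(p["pixels"][:300,150:490,::-1],0,150,0,0,0)]))
```

```text
tr [0.0034 0.0001 0.0721] tw [-0.0005 -0.0005 -0.0074] rows 0.9 0.0 q [-0.6   0.3   1.71  0.    1.13 -0.36]
[ 0.58727509 -0.27568159  0.14904584]
```

View pics/w4.png

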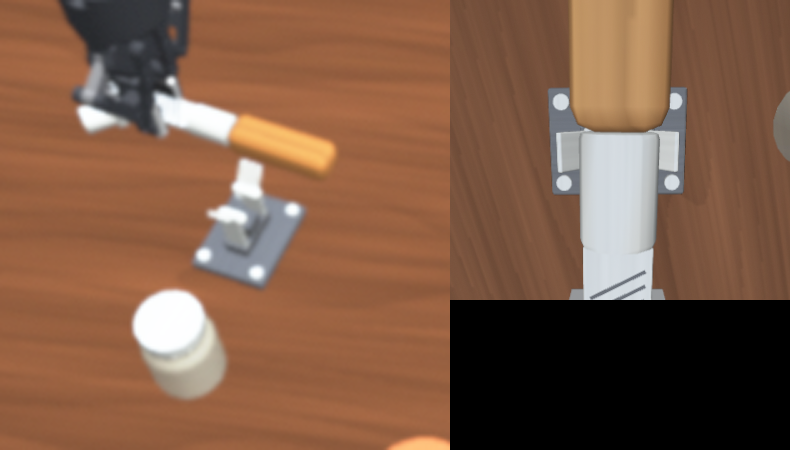

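The file hangs over the clip, axis at column ~319 of the wrist view, between the guides; bolts at (261,102), (374,101), (264,183), (372,182).

Run:
```python
from h import *
np.set_printoptions(precision=4,suppress=True)
s=get_state();p=wrist(s,read_camera("wrist"))
B=np.array([atz(p,u,.012) for u in[(261,102),(374,101),(372,182),(264,183)]])
print(B.mean(0),[np.degrees(np.arctan2(*(B[a]-B[b])[1::-1])) for a,b in((1,0),(2,3),(0,3),(1,2))])
go(.5879,-.2732,.095,-13)
```

```text
[ 0.5988 -0.2209  0.012 ] [np.float64(-12.811003015457722), np.float64(-12.756569751557626), np.float64(76.92680403345483), np.float64(77.25978942411729)]
tr [-0.0025  0.0021  0.0743] tw [-0.0002 -0.0015 -0.0042] rows 0.9 0.0 q [-0.59  0.3   1.72  0.    1.13 -0.36]
```

arm_command(steps=[{"translation": [0,0.002,0.037],"twist": [0,0,-0.004],"fingers": -1},{"translation": [0,0.002,0.0743],"twist": [0,-0.0015,-0.004],"fingers": -1},{"translation": [0,0.002,0.095],"twist": [0,-0.0015,-0.004],"fingers": -1},{"translation": [0,0.002,0.115],"twist": [0,-0.0015,-0.004],"fingers": -1},{"translation": [0,0.002,0.115],"twist": [0,-0.0015,-0.004],"fingers": -1}], grip_force=120)

```text
time: 8.4
eef_pos: [0.5889, -0.2715, 0.0657]
tcp_rot: [0.782, 0.623, 0.0, 0.001]
contact_force: [0.0, -0.1, -1.4]
opening: 0.217
finger_force: 117.4
```

Run:
```python
from h import *
s=get_state();print(s["eef_pos"],s["wrist_torque"]);go(.5884,-.2712,.0315,-13)
```

```text
[ 0.58893701 -0.27146191  0.06574959] [-0.02497991  0.0429275   0.02459232]
tr [ 0.0002 -0.0008  0.0457] tw [0.0015 0.0009 0.001 ] rows 0.5 0.0 q [-0.59  0.4   1.75 -0.    0.99 -0.36]
```

arm_command(steps=[{"translation": [0,-0.0005,0.012],"twist": [0,0,0],"fingers": -1},{"translation": [0,-0.0005,0.024],"twist": [0,0,0],"fingers": -1},{"translation": [0,-0.0005,0.035],"twist": [0,0,0],"fingers": -1},{"translation": [0,-0.0005,0.035],"twist": [0,0,0],"fingers": -1}])

```text
time: 8.9
eef_pos: [0.5894, -0.2727, 0.0411]
tcp_rot: [0.782, 0.623, 0.0, 0.002]
contact_force: [-1.8, -0.7, 1.9]
opening: 0.217
finger_force: 117.8
```

arm_command(steps=[{"translation": [0,0,0.005],"twist": [0,0,0],"fingers": -1},{"translation": [0,0,0.011],"twist": [0,0,0],"fingers": -1},{"translation": [0,0,0.011],"twist": [0,0,0],"fingers": -1}])

```text
time: 9.28
eef_pos: [0.5891, -0.2726, 0.0327]
tcp_rot: [0.782, 0.623, 0.0, 0.002]
contact_force: [-3.6, 0.2, 5.2]
opening: 0.216
finger_force: 118.2
```

Run:
```python
from h import *
s=get_state();p=read_camera("wrist");print(s["eef_pos"],s["wrist_torque"],s["contact_force"])
C=np.linalg.inv(p["T_tool_cam"]);p["R"],p["t"]=C[:3,:3],C[:3,3]
S=read_camera("scene")
c=cv2.resize(S["pixels"][170:290,150:270,::-1],(450,450),interpolation=cv2.INTER_CUBIC)
cv2.imwrite("pics/w5.png",cv2.hconcat([c,cv2.copyMakeBorder(p["pixels"][:450,150:490,::-1],0,0,0,0,0)]))
```

```text
[ 0.5891223  -0.27262795  0.03269569] [0.15318831 0.51763888 0.1657602 ] [-3.59921057  0.23043254  5.15692525]
```

View pics/w5.png

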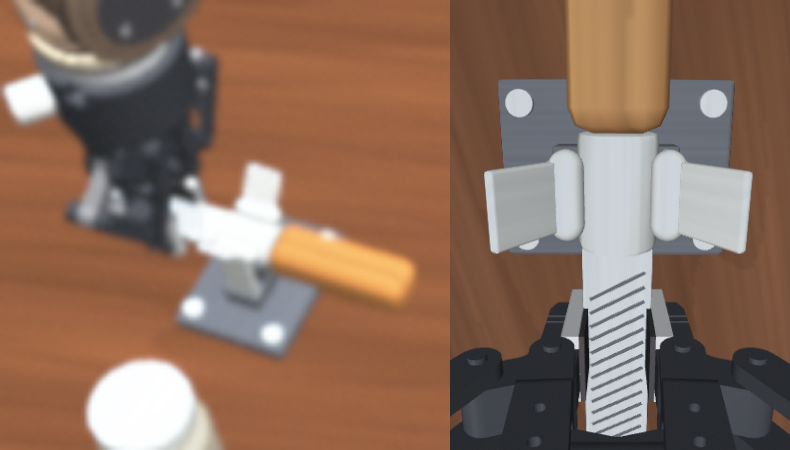

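arm_command(steps=[{"translation": [0,0,0.002],"twist": [0,0,0],"fingers": -1},{"translation": [0,0,0.004],"twist": [0,0,0],"fingers": -1},{"translation": [0,0,0.004],"twist": [0,0,0],"fingers": -1}])

```text
time: 9.75
eef_pos: [0.5894, -0.2729, 0.0314]
tcp_rot: [0.782, 0.623, 0.0, 0.002]
contact_force: [-7.0, 0.9, 11.1]
opening: 0.214
finger_force: 119.0
```

arm_command(steps=[{"translation": [0,0,0.002],"twist": [0,0,0],"fingers": -1},{"translation": [0,0,0.004],"twist": [0,0,0],"fingers": -1},{"translation": [0,0,0.004],"twist": [0,0,0],"fingers": -1}])

```text
time: 10.12
eef_pos: [0.5897, -0.2732, 0.0301]
tcp_rot: [0.782, 0.623, -0.0, 0.002]
contact_force: [-9.0, 0.8, 18.8]
opening: 0.221
finger_force: 119.8
```

arm_command(steps=[{"translation": [0,0,-0.004],"twist": [0,0,0],"fingers": -1},{"translation": [0,0,-0.006],"twist": [0,0,0],"fingers": -1},{"translation": [0,0,-0.006],"twist": [0,0,0],"fingers": 0},{"translation": [0,0,-0.006],"twist": [0,0,0],"fingers": 0.1},{"translation": [0,0,-0.006],"twist": [0,0,0],"fingers": 0.1}])

```text
time: 10.75
eef_pos: [0.5893, -0.2721, 0.0302]
tcp_rot: [0.782, 0.623, 0.001, 0.002]
contact_force: [-1.0, 0.5, 0.6]
opening: 0.55
finger_force: 0.0
```

arm_command(steps=[{"translation": [0,0,-0.05],"twist": [0,0,0],"fingers": 0.1},{"translation": [0,0,-0.1],"twist": [0,0,0],"fingers": 0.1},{"translation": [0,0,-0.16],"twist": [0,0,0],"fingers": 0.1},{"translation": [0,0,-0.16],"twist": [0,0,0],"fingers": 0.1}])

```text
time: 11.25
eef_pos: [0.5917, -0.2736, 0.1563]
tcp_rot: [0.782, 0.623, 0.002, 0.007]
contact_force: [-0.1, -0.2, -0.0]
opening: 0.546
finger_force: 0.0
```

Run:
```python
from h import *
s=get_state();p=wrist(s,read_camera("wrist"));print(s["eef_pos"],s["contact_force"],s["opening"])
import pickle;pickle.dump(p,open("w6.pkl","wb"))
S=read_camera("scene");pickle.dump(S,open("s6.pkl","wb"))
c=cv2.resize(S["pixels"][170:290,150:270,::-1],(400,400),interpolation=cv2.INTER_CUBIC)
w=p["pixels"][:400,120:520,::-1]
cv2.imwrite("pics/w6.png",cv2.hconcat([c,w]))
```

```text
[ 0.59168452 -0.27358267  0.15625746] [-0.1239488  -0.1794442  -0.03651121] 0.5455512697791709
```

View pics/w6.png

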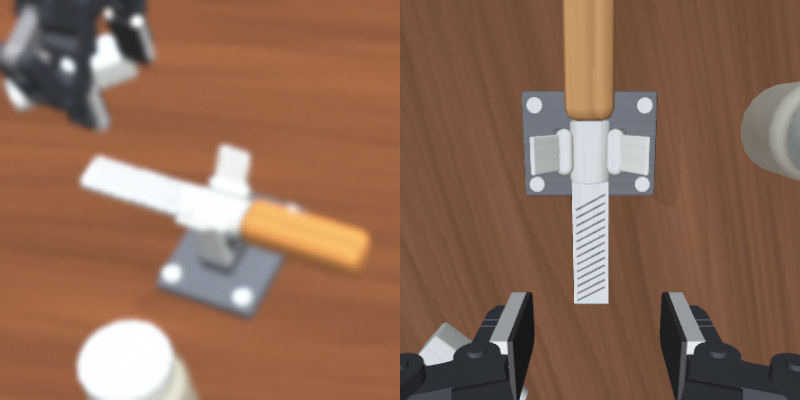

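The file stays in the clip with the gripper away: tip at wrist (311,303), ferrule/blade join at (310,183). Checking how high and level it sits.

Run:
```python
from h import *
import pickle
np.set_printoptions(precision=4,suppress=True)
p=pickle.load(open("w6.pkl","rb"));S=pickle.load(open("s6.pkl","rb"))
sc=lambda x,y:(150+(x-1.2)/3.333,170+(y-1.2)/3.333)
print("tip",tri(p,(311,303),S,sc(88.5,169)))
print("hj",tri(p,(309,119),S,sc(241,217)))
for z in(.045,.05,.055,.06):
    a,b=atz(p,(311,303),z),atz(p,(310.3,183),z);c,e=atz(p,(294,303),z),atz(p,(328.5,303),z);f,g=atz(p,(292,190),z),atz(p,(328.5,190),z)
    h=atz(p,(309,119),z+.009)
    print(z,a,b,"len",np.linalg.norm(a-b),"yaw",np.degrees(np.arctan2(*(b-a)[1::-1])),"w tip/base",np.linalg.norm(c-e),np.linalg.norm(f-g),h)
```

```text
tip (array([ 0.5782, -0.3205,  0.051 ]), np.float64(0.0011845022041254826))
hj (array([ 0.6043, -0.2086,  0.0551]), np.float64(0.003873070917059329))
0.045 [ 0.5775 -0.3228  0.045 ] [ 0.5955 -0.2441  0.045 ] len 0.0806478942857324 yaw 77.149315711405 w tip/base 0.023030787487201443 0.02241843754161459 [ 0.6034 -0.2068  0.054 ]
0.05 [ 0.5781 -0.3204  0.05  ] [ 0.5957 -0.2433  0.05  ] len 0.07906227642753333 yaw 77.14931571140504 w tip/base 0.022577979286174884 0.02197766874989688 [ 0.6035 -0.2067  0.059 ]
0.055 [ 0.5786 -0.318   0.055 ] [ 0.5959 -0.2425  0.055 ] len 0.07747665856933421 yaw 77.14931571140505 w tip/base 0.022125171085148432 0.021536899958179066 [ 0.6035 -0.2066  0.064 ]
0.06 [ 0.5792 -0.3156  0.06  ] [ 0.5961 -0.2416  0.06  ] len 0.07589104071113506 yaw 77.14931571140508 w tip/base 0.021672362884121995 0.02109613116646136 [ 0.6036 -0.2065  0.069 ]
```

Run:
```python
from h import *
go(.6107,-.1773,.156,-12.9);go(.6107,-.1773,.0305,-12.9)
```

```text
tr [ 1.295e-01 -1.000e-04 -7.000e-03] tw [ 0.0042  0.0018 -0.0011] rows 1.6 0.0 q [-0.59  0.3   1.71 -0.    1.12 -0.36]
tr [ 0.1298 -0.0009  0.1603] tw [ 0.0042  0.0018 -0.0011] rows 2.5 0.0 q [-0.59  0.3   1.71 -0.    1.12 -0.36]
```

arm_command(steps=[{"translation": [0.065,0,0],"twist": [0,0,0],"fingers": 0.1},{"translation": [0.1296,0,0],"twist": [0.004,0.0018,-0.001],"fingers": 0.1},{"translation": [0.1296,0,0.02],"twist": [0.004,0.0018,-0.001],"fingers": 0.1},{"translation": [0.1296,0,0.06],"twist": [0.004,0.0018,-0.001],"fingers": 0.1},{"translation": [0.1296,0,0.06],"twist": [0.004,0.0018,-0.001],"fingers": 0.1}])

```text
time: 11.98
eef_pos: [0.6075, -0.1766, 0.1003]
tcp_rot: [0.782, 0.623, -0.002, -0.005]
contact_force: [-0.1, 0.6, 0.1]
opening: 0.552
finger_force: 0.0
```

Run:
```python
from h import *
s=get_state();p=wrist(s,read_camera("wrist"));cv2.imwrite("pics/w7.png",p["pixels"][:,:,::-1])
print(s["eef_pos"]);go(.6107,-.1773,.0305,-12.9)
hsv=cv2.cvtColor(p["pixels"],cv2.COLOR_RGB2HSV)
m=cv2.inRange(hsv,(8,90,150),(25,255,255))
for r in(60,150,220,280):
    c=np.where(m[r,200:440])[0]+200;print(r,c.min() if len(c) else None,c.max() if len(c) else None,len(c),p["pixels"][r,318])
```

```text
[ 0.6075484  -0.17660902  0.10034177]
tr [0.0004 0.0029 0.0961] tw [-0.006  -0.0011 -0.0007] rows 1.2 0.0 q [-0.44  0.33  1.77 -0.    1.05 -0.22]
60 None None 0 [120  82  63]
150 None None 0 [133  93  69]
220 295 353 59 [210 166 116]
280 297 351 55 [209 165 116]
```

arm_command(steps=[{"translation": [0,0.0029,0.03],"twist": [-0.006,0,0],"fingers": 0.1},{"translation": [0,0.0029,0.065],"twist": [-0.006,-0.001,0],"fingers": 0.1},{"translation": [0,0.0029,0.096],"twist": [-0.006,-0.001,0],"fingers": 0.1},{"translation": [0,0.0029,0.096],"twist": [-0.006,-0.001,0],"fingers": 0.1}], grip_force=100)

```text
time: 12.52
eef_pos: [0.6117, -0.178, 0.0321]
tcp_rot: [0.782, 0.623, 0.001, 0.001]
contact_force: [-0.5, -0.4, -0.3]
opening: 0.55
finger_force: 0.0
```

arm_command(steps=[{"translation": [0,0,0],"twist": [0,0,0],"fingers": -1},{"translation": [0,0,0],"twist": [0,0,0],"fingers": -1},{"translation": [0,0,0],"twist": [0,0,0],"fingers": -1},{"translation": [0,0,0],"twist": [0,0,0],"fingers": -1}])

```text
time: 13.02
eef_pos: [0.6135, -0.1784, 0.0351]
tcp_rot: [0.782, 0.623, 0.002, 0.003]
contact_force: [-3.5, -0.5, 5.5]
opening: 0.308
finger_force: 97.7
```

arm_command(steps=[{"translation": [-0.002,-0.002,-0.01],"twist": [0,0,0],"fingers": -1},{"translation": [-0.002,-0.002,-0.025],"twist": [0,0,0],"fingers": -1},{"translation": [-0.002,-0.002,-0.05],"twist": [0,0,0],"fingers": -1},{"translation": [-0.002,-0.002,-0.11],"twist": [0,0,0],"fingers": -1},{"translation": [-0.002,-0.002,-0.17],"twist": [0,0,0],"fingers": -1}])

```text
time: 13.65
eef_pos: [0.6104, -0.1787, 0.1641]
tcp_rot: [0.782, 0.623, 0.001, 0.003]
contact_force: [0.6, -0.4, -1.6]
opening: 0.313
finger_force: 98.9
```

Run:
```python
from h import *
s=get_state();p=wrist(s,read_camera("wrist"));cv2.imwrite("pics/w8.png",p["pixels"][:,:,::-1])
print(s["eef_pos"],s["contact_force"],s["opening"]);go(.5,.0,.18,43);go(.40,.205,.18,99.4)
T=read_camera("top");cv2.imwrite("pics/t8.png",cv2.hconcat([cv2.resize(T["pixels"][130:330,340:540,::-1],(400,400)),cv2.resize(p["pixels"][:,:,::-1],(400,300))[0:300] if 0 else cv2.copyMakeBorder(cv2.resize(p["pixels"][:,:,::-1],(400,300)),0,100,0,0,0)]))
```

```text
[ 0.61039627 -0.17872983  0.16410357] [ 0.64379721 -0.40222418 -1.55797073] 0.31286535008938104
tr [ 0.2004 -0.2018 -0.0144] tw [ 0.0147  0.0124 -0.9316] rows 3.4 5.2 q [-0.44  0.25  1.73  0.    1.14 -0.22]
tr [ 0.437  -0.3928 -0.019 ] tw [ 0.008   0.0203 -1.8716] rows 7.1 10.5 q [-0.44  0.25  1.73  0.    1.14 -0.22]
```

View pics/t8.png

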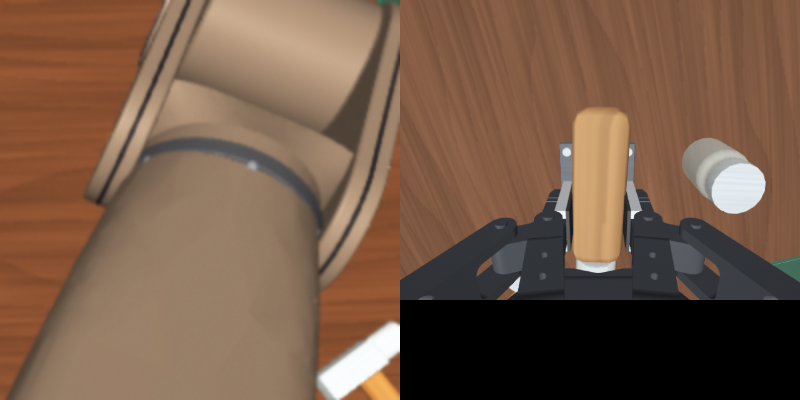

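arm_command(steps=[{"translation": [0.03,-0.04,-0.01],"twist": [0,0,-0.17],"fingers": -1},{"translation": [0.07,-0.08,-0.014],"twist": [0.003,0.003,-0.34],"fingers": -1},{"translation": [0.11,-0.12,-0.014],"twist": [0.006,0.006,-0.52],"fingers": -1},{"translation": [0.155,-0.16,-0.014],"twist": [0.01,0.01,-0.69],"fingers": -1},{"translation": [0.2,-0.2,-0.014],"twist": [0.014,0.012,-0.86],"fingers": -1}])

```text
time: 14.38
eef_pos: [0.4965, 0.0021, 0.171]
tcp_rot: [0.431, 0.903, 0.0, -0.007]
contact_force: [-0.3, 0.4, -1.8]
opening: 0.311
finger_force: 99.2
```

Run:
```python
from h import *
go(.43,.2102,.18,99.4)
```

```text
tr [ 0.2716  0.1057 -0.0092] tw [ 0.002  -0.013  -1.0067] rows 3.5 5.6 q [-0.2  -0.05  2.06  0.    1.14 -0.88]
```

arm_command(steps=[{"translation": [0.05,0.02,-0.005],"twist": [0,0,-0.17],"fingers": -1},{"translation": [0.1,0.04,-0.009],"twist": [0,0,-0.34],"fingers": -1},{"translation": [0.16,0.06,-0.009],"twist": [0,-0.005,-0.51],"fingers": -1},{"translation": [0.22,0.085,-0.009],"twist": [0,-0.01,-0.68],"fingers": -1},{"translation": [0.2716,0.1057,-0.009],"twist": [0.002,-0.013,-0.85],"fingers": -1}])

```text
time: 15.0
eef_pos: [0.4312, 0.2108, 0.18]
tcp_rot: [-0.0, 1.0, -0.001, 0.0]
contact_force: [0.8, -0.1, -0.7]
opening: 0.308
finger_force: 99.2
```

Run:
```python
from h import *
np.set_printoptions(precision=4,suppress=True)
go(.43,.2102,.18,99.4)
s=get_state();p=wrist(s,read_camera("wrist"))
import pickle;pickle.dump(p,open("w9.pkl","wb"))
cv2.imwrite("pics/w9.png",p["pixels"][:,:,::-1])
```

```text
tr [ 0.0016 -0.0008 -0.    ] tw [-0.0013 -0.     -0.1558] rows 0.0 0.9 q [ 0.24 -0.1   2.09 -0.    1.15 -1.33]
```

arm_command(steps=[{"translation": [0,0,0],"twist": [0,0,-0.1],"fingers": -1},{"translation": [0,0,0],"twist": [0,0,-0.155],"fingers": -1},{"translation": [0,0,0],"twist": [0,0,-0.155],"fingers": -1}])

```text
time: 15.42
eef_pos: [0.4319, 0.2094, 0.1797]
tcp_rot: [-0.078, 0.997, -0.001, -0.0]
contact_force: [0.4, 0.2, -1.8]
opening: 0.312
finger_force: 99.3
```

Run:
```python
from h import *
np.set_printoptions(precision=4,suppress=True)
go(.43,.2102,.18,99.4)
s=get_state();p=wrist(s,read_camera("wrist"));T=read_camera("top")
import pickle;pickle.dump((s,p,T),open("w10.pkl","wb"))
print([(q,x["point"],round(x["conf"],2)) for q in("file_tip","file_handle","neighbour_a") for x in recognise(T,q)])
print(s["eef_pos"])
cv2.imwrite("pics/w10.png",cv2.hconcat([cv2.resize(T["pixels"][130:330,90:290,::-1],(400,400),interpolation=cv2.INTER_CUBIC),p["pixels"][80:480,120:520,::-1]]))
```

```text
tr [ 0.0024  0.0014 -0.0004] tw [-0.0013 -0.0006 -0.0072] rows 0.0 0.0 q [ 0.24 -0.1   2.09 -0.    1.15 -1.49]
[('file_tip', [298.5, 160.0], 0.88), ('file_handle', [298.2, 157.8], 0.74), ('neighbour_a', [268.2, 228.2], 0.92), ('neighbour_a', [275.0, 139.1], 0.73)]
[0.4319 0.2094 0.1797]
```

View pics/w10.png

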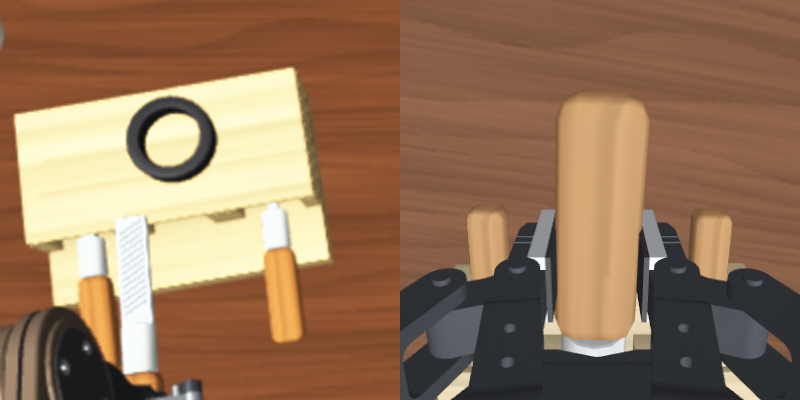

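The file is held by its handle, blade pointing at the middle bay: top view tip at crop (131,217), blade base at (139,322), ferrule end at (143,372); both neighbours undisturbed. Now numbers for the in-hand pose; no further pictures viewed.

Run:
```python
from h import *
import pickle
np.set_printoptions(precision=4,suppress=True)
s,p,T=pickle.load(open("w10.pkl","rb"))
u=lambda x,y:(90+(x-.5)/2,130+(y-.5)/2)
R=Ro.from_quat(s["tcp_rot"])
for z in(.19,.195,.20,.205):
    a,b=atz(T,u(131.5,217),z),atz(T,u(138.5,322),z)
    d=a-b;print(z,a,b,np.linalg.norm(d),np.degrees(np.arctan2(d[1],d[0])),"tool",R.inv().apply(a-s["eef_pos"]))
# handle in wrist view, tool frame
C=np.linalg.inv(p["T_tool_cam"]);q=dict(p);q["R"],q["t"]=C[:3,:3],C[:3,3]
for z in(-.01,-.013,-.016,-.019,-.022):
    L=lambda r,a,b:(atz(q,(a-280,r+80),z),atz(q,(b-280,r+80),z))
    e1,e2=L(130,557,648),L(300,558,634)
    print(z,"w",np.linalg.norm(e1[0]-e1[1]),np.linalg.norm(e2[0]-e2[1]),"mid y",(e1[0]+e1[1])[:2]/2,(e2[0]+e2[1])[:2]/2,"end",atz(q,(603-280,92+80),z)[:2])
```

```text
0.19 [0.5762 0.2284 0.19  ] [0.4977 0.2191 0.19  ] 0.07905876903443176 6.729064835354985 tool [-0.1455 -0.0038 -0.0104]
0.195 [0.5751 0.2265 0.195 ] [0.4972 0.2173 0.195 ] 0.0784738627470714 6.729064835354961 tool [-0.1441 -0.0055 -0.0154]
0.2 [0.5741 0.2246 0.2   ] [0.4967 0.2154 0.2   ] 0.07788895645971115 6.7290648353549685 tool [-0.1428 -0.0072 -0.0204]
0.205 [0.573  0.2227 0.205 ] [0.4962 0.2136 0.205 ] 0.0773040501723509 6.729064835354955 tool [-0.1414 -0.0089 -0.0254]
-0.01 w 0.029700337562633 0.028298902870472882 mid y [0.0415 0.0024] [-0.0233  0.0003] end [0.0539 0.0025]
-0.013 w 0.02903260072549886 0.02766267374151949 mid y [0.0422 0.0024] [-0.0212  0.0003] end [0.0543 0.0025]
-0.016 w 0.028364863888364723 0.027026444612566095 mid y [0.0429 0.0024] [-0.019   0.0003] end [0.0547 0.0025]
-0.019 w 0.027697127051230595 0.026390215483612707 mid y [0.0436 0.0023] [-0.0169  0.0003] end [0.0551 0.0024]
-0.022 w 0.027029390214096456 0.02575398635465932 mid y [0.0443 0.0023] [-0.0147  0.0003] end [0.0555 0.0024]
```

```bash
cat > seg.py <<'E'
from h import *
def proj(p,X):
    c=p["R"]@X+p["t"];u=c[:2]/c[2];u=u*(1+p["k1"]*(u@u));return p["K"][:2,:2]@u+p["K"][:2,2]
def white(p,X):
    "ends of the white component nearest to world point X"
    h=cv2.cvtColor(p["pixels"],cv2.COLOR_RGB2HSV);m=cv2.inRange(h,(0,0,140),(179,50,255))
    n,l,st,ce=cv2.connectedComponentsWithStats(m);u=proj(p,X)
    k=min((i for i in range(1,n) if st[i,4]>60),key=lambda i:np.min(np.linalg.norm(np.argwhere(l==i)[:,::-1]-u,axis=1)))
    q=np.argwhere(l==k)[:,::-1].astype(float)
    w,v=np.linalg.eigh(np.cov(q.T));a=v[:,1];t=(q-q.mean(0))@a
    side=(q-q.mean(0))@v[:,0]
    ends=[q[np.abs(t-e)<1.2].mean(0) for e in(t.min(),t.max())]
    return ends,st[k],u,side.std()*3.46
E
python3 - <<'E'
from seg import *
np.set_printoptions(precision=4,suppress=True)
s=get_state();R=Ro.from_quat(s["tcp_rot"]);T=read_camera("top");S=read_camera("scene")
X=s["eef_pos"]+R.apply([-.1,-.003,-.012])
et,*i1=white(T,X);es,*i2=white(S,X);print(et,i1,"\n",es,i2)
for a in et:
    for b in es:
        x,e=tri(T,a,S,b);print(x,e,"tool",R.inv().apply(x-s["eef_pos"]))
E
```

```text
[array([241.6667, 213.3333]), array([151.8, 315.2])] [array([ 103,  213,  140,  104, 2688], dtype=int32), array([157.8825, 267.6841]), np.float64(83.52394320096312)] 
 [array([432.1111, 157.5556]), array([442.2727, 206.6364])] [array([427, 157,  20,  51, 670], dtype=int32), array([436.9034, 188.2408]), np.float64(13.210195427425944)]
[0.5833 0.1302 0.3156] 0.105621702192088 tool [-0.1368 -0.1018 -0.136 ]
[0.6102 0.1574 0.2262] 0.12568676077575408 tool [-0.1676 -0.0791 -0.0466]
[0.4624 0.2159 0.2055] 0.010935978223394316 tool [-0.0308  0.0018 -0.026 ]
[0.469  0.2702 0.0629] 0.010426810429635254 tool [-0.0458  0.0545  0.1165]
```

Run:
```python
from seg import *
np.set_printoptions(precision=4,suppress=True)
s=get_state();R=Ro.from_quat(s["tcp_rot"]);T=read_camera("top");S=read_camera("scene")
es=white(S,s["eef_pos"]+R.apply([-.1,-.003,-.012]))[0]
x,e=tri(T,(155.5,238.2),S,es[1]);print("tip",x,e,R.inv().apply(x-s["eef_pos"]))
# ferrule widths profile in scene along the axis -> blade base
h=cv2.cvtColor(S["pixels"],cv2.COLOR_RGB2HSV);m=cv2.inRange(h,(0,0,140),(179,50,255))
for r in range(156,210,2):
    c=np.where(m[r,420:452])[0]+420;print(r,c.min() if len(c) else 0,c.max() if len(c) else 0,end=" | ")
print()
for z in(0,-.005,-.01,-.015,-.02):print(z,[proj(c,s["eef_pos"]+R.apply(v)).round(1) for c in(T,S) for v in([-.147,-.004,z],[-.067,-.0013,z],[-.032,0,z])])
```

```text
tip [0.576  0.2296 0.1912] 0.0032248364075677122 [-0.1451 -0.0024 -0.0117]
156 0 0 | 158 429 437 | 160 427 438 | 162 427 439 | 164 427 439 | 166 427 440 | 168 428 440 | 170 428 440 | 172 428 440 | 174 428 441 | 176 429 441 | 178 429 441 | 180 429 442 | 182 430 442 | 184 430 443 | 186 430 443 | 188 431 443 | 190 431 444 | 192 431 444 | 194 432 444 | 196 432 445 | 198 432 445 | 200 433 446 | 202 433 446 | 204 433 446 | 206 434 446 | 208 0 0 | 
0 [array([158.2, 238.4]), array([162. , 290.7]), array([163.6, 314.4]), array([439.2, 211.4]), array([433.5, 179.4]), array([431.2, 166.3])]
-0.005 [array([156.9, 237.8]), array([160.8, 290.4]), array([162.4, 314.2]), array([439.9, 209.8]), array([434. , 177.7]), array([431.7, 164.7])]
-0.01 [array([155.7, 237.1]), array([159.5, 290.1]), array([161.1, 314.1]), array([440.5, 208.2]), array([434.6, 176.1]), array([432.3, 162.9])]
-0.015 [array([154.5, 236.4]), array([158.3, 289.8]), array([159.9, 313.9]), array([441.2, 206.6]), array([435.2, 174.4]), array([432.9, 161.2])]
-0.02 [array([153.2, 235.7]), array([157. , 289.5]), array([158.6, 313.8]), array([441.8, 204.9]), array([435.8, 172.6]), array([433.4, 159.5])]
```

Run:
```python
from h import *
go(.4318,.2101,.032,101.5)
```

```text
tr [0.0005 0.0012 0.1967] tw [-0.001  -0.0003 -0.042 ] rows 2.4 0.2 q [ 0.24 -0.1   2.09 -0.    1.15 -1.49]
```

arm_command(steps=[{"translation": [0.0005,0.0012,0.05],"twist": [0,-0.028,-0.042],"fingers": -1},{"translation": [0.0005,0.0012,0.11],"twist": [0,-0.028,-0.042],"fingers": -1},{"translation": [0.0005,0.0012,0.16],"twist": [0,-0.028,-0.042],"fingers": -1},{"translation": [0.0005,0.0012,0.1967],"twist": [0,-0.028,-0.042],"fingers": -1},{"translation": [0.0005,0.0012,0.1967],"twist": [0,-0.028,-0.042],"fingers": -1}])

```text
time: 16.5
eef_pos: [0.4297, 0.2096, 0.0298]
tcp_rot: [-0.1, 0.995, 0.0, 0.012]
contact_force: [-0.2, 0.1, -1.4]
opening: 0.308
finger_force: 99.0
```

Run:
```python
from seg import *
np.set_printoptions(precision=4,suppress=True)
s=get_state();R=Ro.from_quat(s["tcp_rot"]);print(s["eef_pos"],R.as_matrix()[:,0],s["contact_force"])
x=R.apply([-.146,-.0035,-.0105]);print("tip pred",s["eef_pos"]+x)
T=read_camera("top");S=read_camera("scene");print(white(S,s["eef_pos"]+x)[0],proj(S,s["eef_pos"]+x),proj(S,s["eef_pos"]+x+[0,0,.003]))
h=cv2.cvtColor(T["pixels"],cv2.COLOR_RGB2HSV);u=proj(T,s["eef_pos"]+x);print(u)
m=cv2.inRange(h,(0,0,140),(179,40,255))
for r in range(int(u[1])-12,int(u[1])+40,3):
    c=np.where(m[r,int(u[0])-20:int(u[0])+20])[0]+int(u[0])-20;print(r,c.min() if len(c) else 0,c.max() if len(c) else 0,len(c),end=" | ")
# world line of blade
go(.5374,.2275,.032,101.5)
```

```text
[0.4297 0.2096 0.0298] [-0.9796 -0.1995 -0.023 ] [-0.1814  0.101  -1.3929]
tip pred [0.5732 0.2352 0.0436]
[array([495.3636, 271.1818]), array([374.5, 260.5])] [427.4216 247.766 ] [427.7222 247.0225]
[181.6138 256.5145]
244 0 0 0 | 247 0 0 0 | 250 0 0 0 | 253 0 0 0 | 256 184 187 4 | 259 175 188 14 | 262 175 188 14 | 265 176 188 13 | 268 176 189 14 | 271 176 189 14 | 274 177 190 14 | 277 178 190 13 | 280 178 191 14 | 283 178 191 14 | 286 179 191 13 | 289 179 192 14 | 292 180 192 13 | 295 180 193 14 | tr [-0.1415 -0.0055  0.0053] tw [-0.0016  0.0287  0.0003] rows 1.7 0.2 q [ 0.24  0.12  2.19 -0.    0.81 -1.53]
```

arm_command(steps=[{"translation": [-0.003,-0.0005,-0.0018],"twist": [0,0,0],"fingers": -1},{"translation": [-0.035,-0.0014,0.0],"twist": [0,0,0],"fingers": -1},{"translation": [-0.07,-0.0027,0.0015],"twist": [0,0,0],"fingers": -1},{"translation": [-0.105,-0.004,0.003],"twist": [0,0,0],"fingers": -1},{"translation": [-0.105,-0.004,0.003],"twist": [0,0,0],"fingers": -1}])

```text
time: 17.23
eef_pos: [0.5127, 0.2234, 0.0343]
tcp_rot: [-0.1, 0.995, 0.001, 0.017]
contact_force: [-0.2, 1.1, -2.3]
opening: 0.315
finger_force: 99.0
```

Run:
```python
from seg import *
np.set_printoptions(precision=4,suppress=True)
s=get_state();R=Ro.from_quat(s["tcp_rot"]);print(s["eef_pos"])
T=read_camera("top");f=lambda x:s["eef_pos"]+R.apply(x)
print("pred ferrule front",f([-.0655,-.0017,-.0140]))
u=proj(T,f([-.05,-.0012,-.0143]));m=cv2.inRange(cv2.cvtColor(T["pixels"],cv2.COLOR_RGB2HSV),(0,0,140),(179,40,255));print(u)
for r in range(int(u[1])-32,int(u[1])+22,2):
    c=np.where(m[r,int(u[0])-20:int(u[0])+20])[0]+int(u[0])-20;print(r,c.min() if len(c) else 0,c.max() if len(c) else 0,len(c),end=" | ")
go(.5374,.2275,.032,101.5)
```

```text
[0.5127 0.2234 0.0343]
pred ferrule front [0.5767 0.2347 0.0505]
[181.9101 262.3693]
230 161 184 24 | 232 161 173 13 | 234 161 161 1 | 236 0 0 0 | 238 0 0 0 | 240 173 185 13 | 242 172 185 14 | 244 173 185 13 | 246 173 185 13 | 248 173 186 14 | 250 174 186 13 | 252 175 186 12 | 254 176 186 11 | 256 177 186 10 | 258 178 187 10 | 260 179 187 9 | 262 179 200 15 | 264 180 200 20 | 266 180 200 19 | 268 181 194 10 | 270 182 188 7 | 272 183 189 7 | 274 0 0 0 | 276 199 200 2 | 278 199 200 2 | 280 192 200 9 | 282 192 200 9 | tr [-0.0359 -0.0014  0.0029] tw [-0.0016  0.0297  0.0002] rows 0.4 0.2 q [ 0.23  0.27  2.01 -0.    0.84 -1.54]
```

arm_command(steps=[{"translation": [-0.02,-0.0008,0.001],"twist": [0,0,0],"fingers": -1},{"translation": [-0.0359,-0.0014,0.003],"twist": [0,0,0],"fingers": -1},{"translation": [-0.0359,-0.0014,0.003],"twist": [0,0,0],"fingers": -1},{"translation": [-0.0359,-0.0014,0.006],"twist": [0,0,0],"fingers": -1},{"translation": [-0.0359,-0.0014,0.006],"twist": [0,0,0],"fingers": -1}])

```text
time: 17.9
eef_pos: [0.5355, 0.2272, 0.0277]
tcp_rot: [-0.1, 0.995, 0.001, 0.014]
contact_force: [0.9, -0.2, -1.9]
opening: 0.307
finger_force: 99.0
```

Run:
```python
from seg import *
np.set_printoptions(precision=4,suppress=True)
s=get_state();R=Ro.from_quat(s["tcp_rot"]);f=lambda x:s["eef_pos"]+R.apply(x)
print(s["eef_pos"],s["contact_force"],"origin",f([-.048,-.0012,-.0143]),"ferr front",f([-.0655,-.0017,-.014]))
T=read_camera("top");m=cv2.inRange(cv2.cvtColor(T["pixels"],cv2.COLOR_RGB2HSV),(0,0,140),(179,40,255))
for r in range(236,275,2):
    c=np.where(m[r,165:195])[0]+165;print(r,c.min() if len(c) else 0,c.max() if len(c) else 0,len(c),end=" | ")
M=np.array([.600,.2384,.042]);x=np.array([.9866,.163,0]);d=f([-.048,-.0012,-.0143])-M;print("\nalong,across",d@x,d@[-.163,.9866,0])
print("roof edge px",proj(T,M+[0,0,.032]),"ferr ends px",proj(T,f([-.0655,-.0017,-.026])),proj(T,f([-.0305,0,-.026])))
```

```text
[0.5355 0.2272 0.0277] [ 0.8986 -0.2265 -1.8528] origin [0.5824 0.2356 0.0434] ferr front [0.5996 0.2386 0.0435]
236 178 185 8 | 238 183 184 2 | 240 177 186 10 | 242 177 186 10 | 244 178 186 9 | 246 179 186 8 | 248 179 194 13 | 250 180 194 13 | 252 180 194 13 | 254 181 194 12 | 256 181 194 13 | 258 183 194 10 | 260 185 194 8 | 262 194 194 1 | 264 0 0 0 | 266 191 194 4 | 268 191 194 4 | 270 0 0 0 | 272 0 0 0 | 274 0 0 0 | 
along,across -0.017858764628950946 7.965150790369054e-05
roof edge px [174.9864 238.5495] ferr ends px [178.2879 241.0403] [180.621  260.1981]
```

arm_command(steps=[{"translation": [-0.0025,0,0.001],"twist": [0,0,0],"fingers": -1},{"translation": [-0.0025,0,0.002],"twist": [0,0,0],"fingers": -1},{"translation": [-0.0025,0,0.003],"twist": [0,0,0],"fingers": -1},{"translation": [-0.0025,0,0.003],"twist": [0,0,0],"fingers": -1}])

```text
time: 18.45
eef_pos: [0.5384, 0.2277, 0.0269]
tcp_rot: [-0.1, 0.995, 0.001, 0.015]
contact_force: [-3.2, -1.8, 4.9]
opening: 0.309
finger_force: 99.9
```

arm_command(steps=[{"translation": [0,0,-0.001],"twist": [0,0,0],"fingers": -0.2},{"translation": [0,0,-0.001],"twist": [0,0,0],"fingers": 0.05},{"translation": [0,0,-0.001],"twist": [0,0,0],"fingers": 0.05},{"translation": [0,0,-0.001],"twist": [0,0,0],"fingers": 0.05}])

```text
time: 18.95
eef_pos: [0.5382, 0.2277, 0.0268]
tcp_rot: [-0.1, 0.995, 0.001, 0.015]
contact_force: [-0.3, -0.4, -0.3]
opening: 0.526
finger_force: 0.0
```

arm_command(steps=[{"translation": [0,0,-0.04],"twist": [0,0,0],"fingers": 0.05},{"translation": [0,0,-0.08],"twist": [0,0,0],"fingers": 0.05},{"translation": [0,0,-0.14],"twist": [0,0,0],"fingers": 0.05},{"translation": [0.08,0,-0.18],"twist": [0,0.02,0],"fingers": 0.05},{"translation": [0.12,0,-0.22],"twist": [0,0.02,0],"fingers": 0.05}])

```text
time: 19.58
eef_pos: [0.4435, 0.2087, 0.1895]
tcp_rot: [-0.1, 0.995, -0.001, 0.003]
contact_force: [0.7, -0.4, -0.2]
opening: 0.527
finger_force: 0.0
```

Run:
```python
from seg import *
np.set_printoptions(precision=4,suppress=True)
s=get_state();p=wrist(s,read_camera("wrist"));T=read_camera("top");S=read_camera("scene");print(s["eef_pos"],s["opening"])
import pickle;pickle.dump((s,p,T,S),open("fin.pkl","wb"))
for n,c in(("w",p),("T",T),("S",S)):
    h=cv2.cvtColor(c["pixels"],cv2.COLOR_RGB2HSV);m=cv2.inRange(h,(8,90,140),(16,255,255)) 
    print(n,[(q,x["point"],round(x["conf"],2)) for q in("file","neighbour_a","jar","clip") for x in recognise(c,q) if x["conf"]>.3])
# handles: predicted vs seen in the top and scene views
M=np.array([.600,.2384,.042]);x=np.array([.9866,.163,0]);y=np.array([-.163,.9866,0])
for k,b in((0,.084),(1,0),(2,-.084)):
    for n,c in(("w",p),("T",T),("S",S)): print(k,n,[proj(c,M+b*y-x*v).round(1) for v in(.0175,.06,.1175)])
```

```text
[0.4435 0.2087 0.1895] 0.5271285130025967
w [('file', [338.5, 317.4], 0.67), ('file', [297.3, 431.4], 0.41), ('neighbour_a', [290.1, 207.1], 0.9), ('neighbour_a', [295.6, 431.8], 0.79), ('clip', [386.5, 296.8], 0.64)]
T [('file', [274.7, 185.5], 0.55), ('neighbour_a', [271.4, 228.8], 0.6), ('neighbour_a', [276.0, 140.9], 0.58), ('jar', [170.0, 441.8], 0.89)]
S [('file', [235.7, 430.2], 0.97), ('neighbour_a', [228.9, 461.8], 0.75), ('neighbour_a', [230.6, 383.7], 0.55), ('jar', [285.5, 191.5], 0.61), ('clip', [244.5, 217.6], 0.64)]
0 w [array([417. , 387.1]), array([423.1, 341.8]), array([431.9, 274.2])]
0 T [array([135.5, 259.7]), array([138. , 282.8]), array([141.3, 314.8])]
0 S [array([466.1, 250.8]), array([461.9, 234.5]), array([456.5, 213.7])]
1 w [array([314.8, 384.1]), array([316.7, 338.4]), array([319.7, 270.2])]
1 T [array([181.9, 251.5]), array([184.8, 274.4]), array([188.8, 306.2])]
1 S [array([427.4, 251.9]), array([424.1, 235.6]), array([419.9, 214.7])]
2 w [array([212.2, 380.1]), array([209.9, 334.3]), array([206.8, 266. ])]
2 T [array([227.9, 243.3]), array([231.2, 266. ]), array([235.8, 297.6])]
2 S [array([388.7, 253. ]), array([386.3, 236.6]), array([383.2, 215.7])]
```

Run:
```python
from seg import *
import pickle
np.set_printoptions(precision=4,suppress=True)
s,p,T,S=pickle.load(open("fin.pkl","rb"))
M=np.array([.600,.2384,.042]);x=np.array([.9866,.163,0]);y=np.array([-.163,.9866,0])
P0=pickle.load(open("s6.pkl","rb"))
def ends(c,X,A):
    u=proj(c,X).astype(int);L=cv2.cvtColor(c["pixels"],cv2.COLOR_RGB2HSV)
    m=((L[...,2]>165)&(L[...,1]>90)&(L[...,0]<17)).astype(np.uint8)
    n,l,st,_=cv2.connectedComponentsWithStats(m);k=l[u[1],u[0]]
    if not k: return c["pixels"][u[1],u[0]],L[u[1],u[0]]
    q=np.argwhere(l==k)[:,::-1].astype(float);a=proj(c,A)-u;a/=np.linalg.norm(a);t=q@a
    return q[t<t.min()+2].mean(0),q[t>t.max()-2].mean(0),st[k]
for b in(.084,0,-.084):
    r={n:ends(c,M+b*y-x*.07,M+b*y-x*.1175) for n,c in(("w",p),("S",S),("T",T))}
    print(b,r)
    if len(r["w"])==3==len(r["S"]):
        for i in(0,1):
            X,e=tri(p,r["w"][i],S,r["S"][i]);d=X-M;print("  ",X,e,"along",d@x,"across",d@y)
```

```text
0.084 {'w': (array([45, 47, 51], dtype=uint8), array([110,  30,  51], dtype=uint8)), 'S': (array([248, 189, 107], dtype=uint8), array([ 17, 145, 248], dtype=uint8)), 'T': (array([242, 179,  90], dtype=uint8), array([ 18, 160, 242], dtype=uint8))}
0 {'w': (array([314.913 , 373.0652]), array([321.5283, 275.9811]), array([ 299,  275,   40,  100, 3374], dtype=int32)), 'S': (array([248, 188, 106], dtype=uint8), array([ 17, 146, 248], dtype=uint8)), 'T': (array([243, 180,  92], dtype=uint8), array([ 17, 158, 243], dtype=uint8))}
-0.084 {'w': (array([46, 49, 52], dtype=uint8), array([105,  29,  52], dtype=uint8)), 'S': (array([248, 189, 107], dtype=uint8), array([ 17, 145, 248], dtype=uint8)), 'T': (array([243, 180,  91], dtype=uint8), array([ 18, 159, 243], dtype=uint8))}
```

Run:
```python
from seg import *
import pickle
np.set_printoptions(precision=4,suppress=True)
s,p,T,S=pickle.load(open("fin.pkl","rb"))
M=np.array([.600,.2384,.042]);x=np.array([.9866,.163,0]);y=np.array([-.163,.9866,0])
def ends(c,X,A):
    u=proj(c,X).astype(int);L=cv2.cvtColor(c["pixels"],cv2.COLOR_RGB2HSV)
    m=((L[...,2]>165)&(L[...,1]>90)&(L[...,0]<21)).astype(np.uint8)
    l=cv2.connectedComponents(m)[1];k=l[u[1],u[0]]
    q=np.argwhere(l==k)[:,::-1].astype(float);a=proj(c,A)-u;a/=np.linalg.norm(a);t=q@a
    return q[t<t.min()+2].mean(0),q[t>t.max()-2].mean(0),k,len(q)
for b in(.084,0,-.084):
    r={n:ends(c,M+b*y-x*.07,M+b*y-x*.1175) for n,c in(("S",S),("T",T),("w",p))}
    print(b,r)
    for v,c in(("T",T),("w",p)):
      if r[v][2]:
        for i in(0,1):
            X,e=tri(c,r[v][i],S,r["S"][i]);d=X-M;print("  ",v,X,e,"along",d@x,"across",d@y)
```

```text
0.084 {'S': (array([490.5417, 315.75  ]), array([382.5263, 211.7895]), np.int32(79), 3410), 'T': (array([136.  , 269.04]), array([145.75, 305.  ]), np.int32(103), 448), 'w': (array([  5.5417, 478.5833]), array([633.4583,   0.4167]), np.int32(0), 300445)}
   T [ 0.5904  0.4407 -0.2208] 0.026127767480548583 along 0.023516887397212506 across 0.2011715857100462
   T [0.5033 0.1933 0.1158] 0.14323030942914325 along -0.10278215690572388 across -0.028734469351819707
0 {'S': (array([490.125 , 315.8333]), array([382.7, 211.8]), np.int32(79), 3410), 'T': (array([181.96, 260.84]), array([186.3704, 305.5185]), np.int32(99), 732), 'w': (array([314.913 , 373.0652]), array([321.5283, 275.9811]), np.int32(2), 3385)}
   T [ 0.6102  0.3736 -0.1855] 0.12614823022731833 along 0.0321246779553977 across 0.1316774646807928
   T [0.4922 0.1718 0.0727] 0.08331078815171299 along -0.11722575967849894 across -0.04814940314992309
   w [ 0.6651  0.3172 -0.0542] 0.14425724017879596 along 0.07710245681071386 across 0.06708011586707317
   w [0.4856 0.178  0.0441] 0.08641587495311717 along -0.12271018394430948 across -0.04098415076737269
-0.084 {'S': (array([486.129 , 316.1613]), array([383.6667, 211.8333]), np.int32(79), 3410), 'T': (array([228.92, 254.84]), array([233.7037, 299.4074]), np.int32(97), 721), 'w': (array([618.1013, 478.6456]), array([20.8987,  0.3544]), np.int32(0), 300445)}
   T [ 0.6299  0.2947 -0.1208] 0.21756148610292578 along 0.03867113664506703 across 0.05067163899453453
   T [0.4939 0.137  0.0518] 0.0019821504073779125 along -0.12116657057063725 across -0.08278836853211476
```

Run:
```python
from seg import *
import pickle
np.set_printoptions(precision=4,suppress=True)
s,p,T,S=pickle.load(open("fin.pkl","rb"))
M=np.array([.600,.2384,.042]);x=np.array([.9866,.163,0]);y=np.array([-.163,.9866,0])
for a,b in(((182,260.3),(314.9,373.8)),((186.4,306.3),(321.5,275.2))):
    X,e=tri(T,a,p,b);d=X-M;print(X,e,d@x,d@y)
    for z in(.044,.052):print(z,*[((atz(c,u,z)-M)@x,(atz(c,u,z)-M)@y) for c,u in((T,a),(p,b))])
for r in range(234,266,2):print(r,T["pixels"][r,180],end=";")
```

```text
[0.5648 0.2317 0.0534] 0.0010738157212728796 -0.03578964256179841 -0.0009089329444755454
0.044 (np.float64(-0.03406740264013967), np.float64(0.001293629061605151)) (np.float64(-0.028814070522777555), np.float64(-0.00029276028267911843))
0.052 (np.float64(-0.03578177776787566), np.float64(-0.00101375857161697)) (np.float64(-0.034463135410949565), np.float64(-0.0004378456151997611))
[0.4833 0.2203 0.0527] 0.0003187264108039575 -0.11809962397127542 0.0011520114327486274
0.044 (np.float64(-0.11721928711651819), np.float64(0.0035681209512257147)) (np.float64(-0.11440389457858371), np.float64(0.0014787442177765363))
0.052 (np.float64(-0.11812422508465477), np.float64(0.0012385924096374227)) (np.float64(-0.11767913590398879), np.float64(0.0012845264192049234))
234 [251 241 187];236 [253 246 196];238 [240 226 169];240 [249 251 252];242 [251 253 253];244 [251 253 253];246 [251 253 253];248 [251 253 253];250 [251 253 253];252 [251 253 253];254 [251 253 253];256 [251 253 254];258 [249 252 252];260 [196 155 123];262 [228 155  76];264 [235 165  84];
```

```bash
python3 -c "
from plant import *
print(sign_off())"
```

```text
the job is handed in; nothing more can be done
None
```

The job is handed in: the file went into the clip, was regripped by its handle, and now lies level, blade first, in the middle bay; its ferrule measures within about 2 mm of the mouth, the neighbours and jar show no sign of having moved, and it took about 20 of the 69 s — but I viewed 12 pictures, over the limit of 10.

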